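# Screw a long-reach plug into the deep well of a valve manifold

### The arm

A 7-joint arm with a two-finger parallel gripper is mounted at the origin on the work surface. World frame = base frame: x ahead of the robot, y to its left, z up, the work surface at z = 0. Lengths are in mm, angles in rad, forces in N, time in s.
With the tool pointing down it reaches from about 400 to 900 mm from the base axis. Payload 5.5 kg.
Tool frame: the origin (TCP) lies at the centre of the arm's flange, where the gripper is bolted on; the fingertips stand 178 mm ahead of it and the grasp point (between the pads) lies 159 mm ahead of it (r.grip_depth is the distance from the TCP to the grasp point, in mm); z points along the fingers, y is the direction in which the jaws open and shut (so a half turn about z gives the same grasp; the last joint's range is limited). The gripper opens to 92 mm and grips with 3 to 60 N. Pads are 19 mm wide; open, the fingers measure 130 mm over their backs; the gripper's body (75 mm by 190 mm) begins 47 mm behind the grasp point.
Start: joints at [1.57, 0.501, -0.427, 1.55, 0.221, 1.138, -0.21], TCP at [169.515, -627.504, 404.729] pointing down, gripper open.
Joint ranges: [-2.88, 2.88], [-0.31, 2.03], [-1.54, 1.56], [0.2, 2.42], [-1.41, 4.55], [0.19, 2.02], [-2.57, 2.57]. Speed limits (rad/s): [2.57, 2.57, 3.14, 3.14, 3.14, 3.14, 3.14].

### API

Orientations are given as a unit quaternion [x, y, z, w].
In Python, from cell import r gives the robot as it stands.
- The arm moves only by the shell command python3 -m pendant 'ROWS'. ROWS is JSON, a list that holds one entry, the list of rows, each a list of 7 numbers: the opening, from -1 (shut) to 1 (fully open), so that 0 is half open, then the shift along the world's x, y, z in mm, then the turn, a rotation vector about the world's x, y, z in rad. In form: [[[hand, dx, dy, dz, ax, ay, az], ...]]. A call has 1 to 5 rows; each row shifts and turns the commanded pose from where the row before left it; what a row does not reach is not made up. A row lasts 1/12 s, in which the tool goes at most 41.7 mm and 7.16 degrees, less where a joint would pass 70% of its speed; a pose out of reach is approached as far as the arm can. A call with a gripper value outside its range is refused whole. The fingers move at their own pace and stop on an object; the grip force is fixed at half the most. Time passes only in rows, so rows that do not move let the fingers close. It gives the time, the measured TCP pose, the force and the opening at its end, in the units of the state.
- r.observe(): the state, without advancing time (a new reading comes with each control period).
- r.read_camera(name): name is "side" or "top"; returns a dict with "image" (384x512x3 uint8, blue, green, red), "vfov" (degrees; the focal length in pixels is half the picture's height over the tangent of half this angle, whatever the lens; pixels are square), "cx", "cy" (the principal point, pixels), "position" and "rotation" of the camera in the world. Camera axes: x right, y up, looking along -z (the intrinsics and any distortion apply to the point x, -y, -z); pixel columns grow to the right and rows downward; lengths in mm; the calibration is good to about 2 mm. A picture is of the moment at which its call begins. There is no depth.
- r.close_job(): hands the job in, once; it reports no verdict.
The state is a dict: "time_s": time; "qpos": joint angles; "dq": joint speeds; "joint_efforts": joint torques, N m; "tool_pos": TCP position; "orientation": TCP orientation; "ft_force": force on the tool from outside, world axes, zero at the start; "torque": the same for the moment, N m; "opening": opening from 0.0 (shut) to 1.0 (fully open).
Only numpy, scipy, OpenCV 4.12 (cv2) and the standard library are available. Lean on these libraries where they do the work, as an engineer would, in place of code of your own. Each camera call takes 0.05 s, during which the arm holds its last target.

### The job

Take the long plug with the flat wing head out of the rack, lower it upright and gently into the open deep well of the aluminium manifold block, feel for the start of the thread at the bottom and screw it in clockwise until its collar sits flush on the block, then let go. Never force it: do not press hard on the thread, do not tip the plug over, and do not disturb the other plugs or the things lying about.

Things in the scene. Friction and masses are not known exactly. Their poses are not given: they have to be found in the camera images.
- plug: The plug to fit: bare steel, 0.26 to 0.40 kg, three in the rack, this one has the flat wing head. It hangs by its collar in a rack hole, any yaw. Origin: centre of the collar's underside, z up its axis. Collar 54 mm in diameter, 6 mm thick, above it a 20 mm neck and the wing (see point plug_wing); below it a stem 18 mm in diameter, 86 mm long, with three lugs (see point plug_lugs).
- plug_wing (a point): Middle of the plug's upright wing, 33 mm above the plug's origin, the place to grip. The wing is 34 mm wide along the plug's x, 14 mm thick along its y (two flat faces) and 40 mm high, from 13 to 53 mm above the origin.
- plug_lugs (a point): On the plug's axis 76 mm below its origin, level with the centres of three round lugs (its thread), 5 mm thick, 120 degrees apart, one pointing along the plug's x, reaching 16 mm from the axis.
- plug_tip (a point): Centre of the chamfered lower end of the plug's stem, 86 mm below the plug's origin.
- block: Fixed aluminium manifold block, 95 x 210 x 95 mm (x, y, z), origin at the centre of its underside. One open well near its -y end; its other two wells (y = +10 and +68 mm) carry flat fitted plugs, 9 mm high. A steel thread ring lies at the bottom of the open well and counts as part of the block. Over 35 N on ring or bore does damage.
- well_mouth (a point): Centre of the open well's mouth on the block's top face, 95 mm above the table; z up. Bore 35 mm in diameter, 4 mm chamfer at the mouth. Plug fully home: its origin level with this point, collar on the face. Oiled parts slide easily; let go in the well, the plug stands by itself and can be gripped afresh.
- thread_ring (a point): Centre of the thread ring's flat top, 60 mm below the mouth, on the well's axis. Hole for the stem 19 mm in diameter; three entry gaps, 42 degrees wide, 120 degrees apart, take the three lugs at once (10 degrees of play either way). The angle of the gaps is unknown and unrelated to this point's axes or the block: find it by feel. The ring turns in the block only above 4 N m.
- thread_start (a point): The well's axis 73 mm below the mouth, where gaps end. Plug's origin above the mouth: about 18 mm with lugs on the ring's top, 5 to 5.5 mm with lugs at the bottom of the gaps. From there it screws in clockwise seen from above: about 70 degrees lower it to 0 (0.085 mm a degree, 2.5 mm axial play), a hard stop comes 10 degrees later. Turned with the lugs only part way into the gaps, it jams.
- rack: Fixed grey steel rack, a 250 x 75 mm top plate (x, y) 10 mm thick, its upper face 100 mm above the table, on two end plates; origin at the centre of its underside. Three holes, 41 mm in diameter, at x = -80, 0 and +80 mm, each holding a plug; which plug is in which hole varies.
- knob_plug: Other plug in the rack, with a round knob head 36 mm in diameter, 38 mm above its collar's underside (its origin); to be left where it is.
- hex_plug: Other plug in the rack, with a low six-sided head 28 mm across, 22 mm above its collar's underside (its origin); to be left where it is.
- wrench: Loose wrench lying on the bench, about 180 mm long; bystander. Origin at its underside.
- screwdriver: Loose screwdriver lying on the bench, about 200 mm long; bystander. Origin at its underside.
- spray_can: Loose white can, 60 mm in diameter and 170 mm high, standing; bystander. Origin at the centre of its underside.
- carton: Loose cardboard box, 100 x 70 x 50 mm; bystander. Origin at the centre of its underside.
- red_tray: Loose open red plastic tray, 140 x 90 x 50 mm; bystander. Origin at the centre of its underside.
- flange: Loose steel ring lying flat, 80 mm in diameter, 18 mm thick; bystander. Origin at the centre of its underside.
- roller: Loose steel roller standing on end, 40 mm in diameter, 60 mm high; bystander. Origin at the centre of its underside.
There are look-alikes about, which are no part of the job. What is shaped like the plug but blue or pink is not meant.

How it is judged:
By the outcome, as a careful person would: the job done as asked, in the order asked, and still so for the second after the job is handed in, with the robot touching nothing.
It also fails if it takes over 72 s, if anything falls off the work surface, if the arm or the gripper's body presses on something with over 40 N, if the wrist force passes 120 N, or if a joint passes its speed limit or range.

## Working session

There is one attempt and no reset: what is moved stays moved. The work goes in short steps, Python scripts to look and compute and a shell command to move; the robot and the scene stay as the last step left them, time stands still between calls to the robot, and variables do not carry over. Pictures are saved under pics/ and viewed, and the job is handed in when it is done.

```bash
ls; mkdir -p pics; cat > h.py <<'E'
from cell import r
import cv2, numpy as np
def snap(name,fn):
    c=r.read_camera(name); cv2.imwrite('pics/'+fn+'.png',c['image']); np.save('pics/'+fn+'.npy',c,allow_pickle=True); return c
E
python3 - <<'E'
from h import *
print(r.observe())
for n in ('side','top'):
    c=snap(n,n+'0'); print({k:v for k,v in c.items() if k!='image'})
E
```

```text
pics
{'time_s': 0.0, 'qpos': array([ 1.57021365,  0.50187136, -0.42678026,  1.55146475,  0.22080954,
        1.13829946, -0.21031869]), 'dq': array([ 0.00148432,  0.00091131,  0.00115213, -0.0002748 , -0.00129864,
        0.00043439, -0.00053627]), 'joint_efforts': array([-2.55059131e-04, -5.66583288e+01, -5.81568807e+00, -2.79109365e+01,
       -6.84585725e-02,  3.06432007e-02,  1.62789684e-04]), 'tool_pos': array([ 169.32246009, -627.18559518,  403.65616207]), 'orientation': array([ 9.91312247e-01,  1.31525834e-01, -1.02124657e-04, -9.86769540e-04]), 'ft_force': array([-0.37603884,  0.27852409, -0.7459998 ]), 'torque': array([-0.04079047,  0.05169683,  0.02144203]), 'opening': 1.0007507866515404}
{'vfov': 57.581516217291764, 'cx': 254.444080829688, 'cy': 194.44181874649388, 'position': array([238.26830484, 618.59397376, 977.63659543]), 'rotation': array([-0.07438304,  0.315383  ,  0.92090061, -0.21666288])}
{'vfov': 50.00038151719275, 'cx': 248.84195716719137, 'cy': 191.12676518276325, 'position': array([ 4.45323418e+02, -8.01456420e-01,  1.17289901e+03]), 'rotation': array([-0.02975488,  0.02900473,  0.71632007, -0.69653351])}
```

View pics/side0.png

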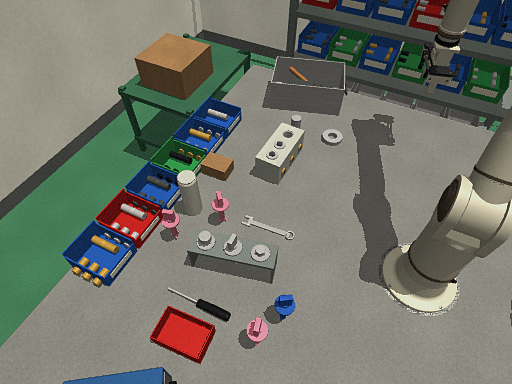

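View pics/top0.png

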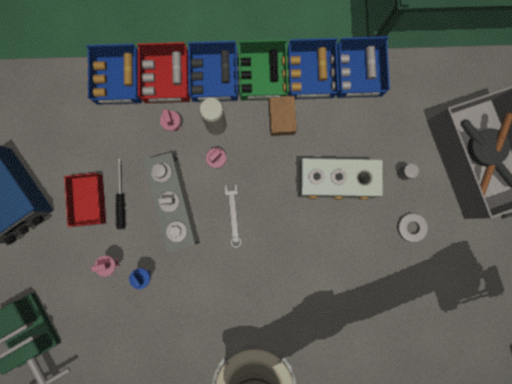

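```bash
python3 - <<'E'
import cv2
a=cv2.imread('pics/top0.png'); b=cv2.imread('pics/side0.png')
def crop(im,x,y,w,h,s,fn): cv2.imwrite('pics/'+fn+'.png',cv2.resize(im[y:y+h,x:x+w],None,fx=s,fy=s,interpolation=cv2.INTER_CUBIC))
crop(a,145,145,60,110,5,'c1'); crop(a,295,150,95,55,8,'c2'); crop(b,180,220,105,65,7,'c3'); crop(b,250,115,60,70,8,'c4')
E
```

```text
(no output)
```

View pics/c1.png

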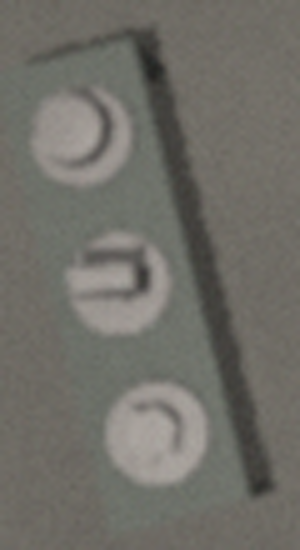

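View pics/c2.png

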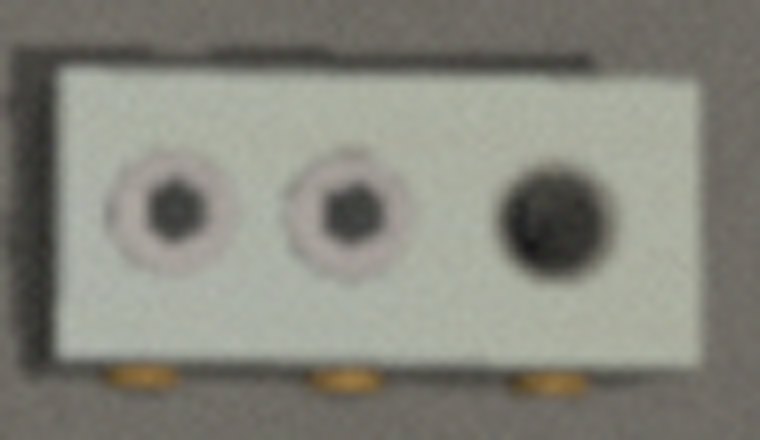

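View pics/c3.png

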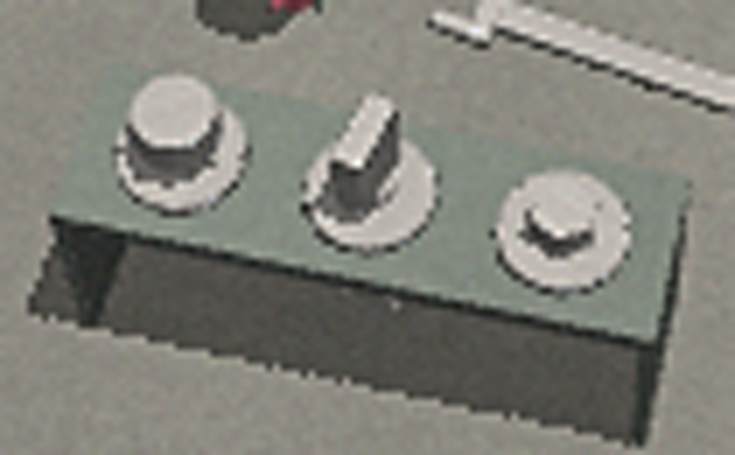

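View pics/c4.png

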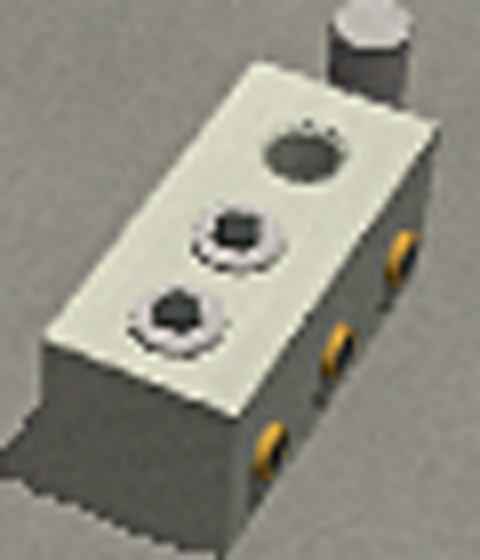

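```bash
cat >> h.py <<'E'
from scipy.spatial.transform import Rotation as R
C={n:np.load(f'pics/{n}0.npy',allow_pickle=True).item() for n in('top','side') } if __import__('os').path.exists('pics/top0.npy') else {}
def ray(n,u,v):
    c=C[n]; f=192/np.tan(np.radians(c['vfov']/2))
    d=R.from_quat(c['rotation']).apply([(u-c['cx'])/f,-(v-c['cy'])/f,-1]); return np.array(c['position']),d
def atz(n,u,v,z):
    p,d=ray(n,u,v); return p+d*(z-p[2])/d[2]
def proj(n,P):
    c=C[n]; f=192/np.tan(np.radians(c['vfov']/2))
    q=R.from_quat(c['rotation']).inv().apply(np.array(P)-c['position']); return c['cx']-f*q[...,0]/q[...,2], c['cy']+f*q[...,1]/q[...,2]
E
python3 - <<'E'
from h import *
np.set_printoptions(precision=1,suppress=True)
def cr(x,y,s,x0,y0): return x0+(x+.5)/s-.5, y0+(y+.5)/s-.5
print('collars z106')
for n,p in (('knob',(82,136)),('wing',(120,284)),('hex',(156,433))): print(n,'top',atz('top',*cr(*p,5,145,145),106))
for n,p in (('knob',(182,145)),('wing',(370,190)),('hex',(564,231))): print(n,'side',atz('side',*cr(*p,7,180,220),106))
print('wing top corners top cam')
for p in ((68,266),(132,262),(72,299),(130,293)): print(atz('top',*cr(*p,5,145,145),153))
print('wing side');
for p in ((368,95),(398,103),(330,160),(357,168)): print(atz('side',*cr(*p,7,180,220),153))
print('block well top',atz('top',*cr(555,222,8,295,150),95),'side',atz('side',*cr(305,157,8,250,115),95))
print('corners top');
for p in ((57,65),(700,82),(702,366),(57,358)): print(atz('top',*cr(*p,8,295,150),95))
print('corners side')
for p in ((45,337),(255,62),(440,122),(238,415)): print(atz('side',*cr(*p,8,250,115),95))
print('fitted')
for p in ((176,212),(351,213)): print(atz('top',*cr(*p,8,295,150),104))
for p in ((178,315),(238,232)): print(atz('side',*cr(*p,8,250,115),104))
E
```

```text
collars z106
knob top [591.3 227.  106. ]
wing top [513.3 208.1 106. ]
hex top [435.8 190.4 106. ]
knob side [591.4 224.6 106. ]
wing side [512.5 208.6 106. ]
hex side [434.2 190.4 106. ]
wing top corners top cam
[520.  224.6 153. ]
[521.1 192.8 153. ]
[503.5 222.8 153. ]
[505.7 193.9 153. ]
wing side
[518.7 193.9 153. ]
[506.5 191.8 153. ]
[517.8 226.1 153. ]
[506.8 224.5 153. ]
block well top [ 563.1 -304.8   95. ] side [ 559.7 -301.1   95. ]
corners top
[ 619.9 -143.1   95. ]
[ 608.2 -355.    95. ]
[ 514.3 -350.5   95. ]
[ 522.9 -139.3   95. ]
corners side
[ 616.1 -144.8   95. ]
[ 607.1 -351.4   95. ]
[ 512.7 -351.2   95. ]
[ 522.  -140.4   95. ]
fitted
[ 568.9 -178.8  104. ]
[ 566.9 -235.9  104. ]
[ 566.4 -174.7  104. ]
[ 564.  -233.4  104. ]
```

```bash
python3 - <<'E'
from h import *
np.set_printoptions(precision=1,suppress=True)
print('can',atz('top',210,109,170),atz('side',187,178,170))
print('pink', atz('top',217,157,140)); print('roller',atz('top',411,171,60))
E
python3 -m pendant '[[[0,30,30,0,0,0,0.1],[0,30,30,0,0,0,0.11],[0,30,30,0,0,0,0.11],[0,28,30,0,0,0,0.11],[0,28,30,0,0,0,0.11]]]'
```

```text
can [736.4  89.9 170. ] [729.6  92.4 170. ]
pink [620.4  77.4 140. ]
roller [ 580.6 -443.5   60. ]
time_s: 0.52
tool_pos: [314.8, -477.4, 404.4]
orientation: [0.919, 0.394, -0.0, -0.0]
ft_force: [0.1, 0.6, 0.8]
opening: 0.687
```

```bash
python3 -m pendant '[[[0,25,30,0,0,0,0.08],[0,25,30,0,0,0,0.08],[0,25,30,0,0,0,0.08],[0,25,30,0,0,0,0.08],[0,20,35,0,0,0,0.08]]]'
python3 -m pendant '[[[0,20,35,0,0,0,0.08],[0,20,35,0,0,0,0.08],[0,15,35,0,0,0,0.08],[0,10,35,0,0,0,0.08],[0,5,35,0,0,0,0.06]]]'
python3 -m pendant '[[[0,5,35,0,0,0,0],[0,3,35,0,0,0,0],[0,0,35,0,0,0,0],[0,0,35,0,0,0,0],[0,0,35,0,0,0,0]]]'
```

```text
time_s: 0.93
tool_pos: [435.0, -323.1, 404.6]
orientation: [0.823, 0.568, 0.0, 0.0]
ft_force: [1.1, -1.1, 0.3]
opening: 0.5
time_s: 1.35
tool_pos: [504.7, -147.1, 404.6]
orientation: [0.701, 0.713, 0.0, -0.0]
ft_force: [0.7, 1.1, -1.0]
opening: 0.5
time_s: 1.77
tool_pos: [511.5, 27.4, 404.5]
orientation: [0.703, 0.712, -0.0, -0.0]
ft_force: [0.2, 0.8, -0.2]
opening: 0.499
```

```bash
python3 -m pendant '[[[0,1.2,38,0,0,0,0],[0,0,38,0,0,0,0],[0,0,38,0,0,0,0],[0,0,38,0,0,0,0],[0,0,29,0,0,0,0.015]]]'
python3 -m pendant '[[[0,0,0,-20,0,0,0],[0,0,0,-20,0,0,0],[0,0,0,-10,0,0,0],[0,0,0,0,0,0,0]]]'
python3 - <<'E'
from h import *
np.set_printoptions(precision=3,suppress=True)
print(r.observe()['qpos'])
for n,(x,y,w,h) in (('top',(130,130,110,110)),('side',(170,170,130,120))):
    c=snap(n,n+'1'); cv2.imwrite(f'pics/{n}1c.png',cv2.resize(c['image'][y:y+h,x:x+w],None,fx=5,fy=5,interpolation=cv2.INTER_CUBIC))
E
```

```text
time_s: 2.18
tool_pos: [512.2, 210.1, 404.7]
orientation: [0.696, 0.718, 0.0, -0.0]
ft_force: [0.4, -0.2, 0.5]
opening: 0.501
time_s: 2.52
tool_pos: [512.2, 206.0, 352.1]
orientation: [0.697, 0.717, -0.002, -0.001]
ft_force: [0.2, -0.8, -0.1]
opening: 0.498
[ 0.273  0.514 -0.912  1.837  0.47   1.029 -0.801]
```

View pics/top1c.png

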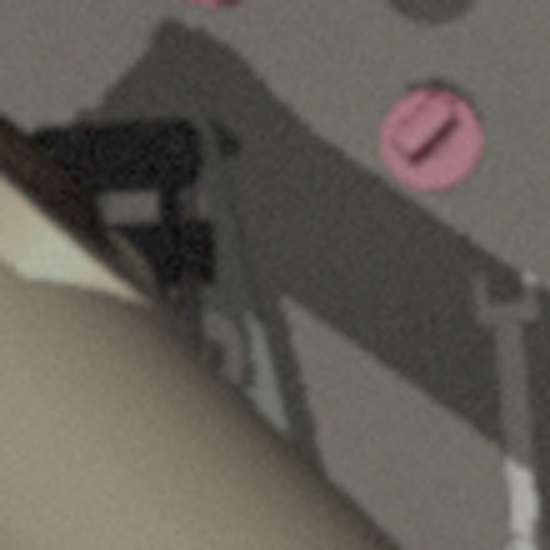

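View pics/side1c.png

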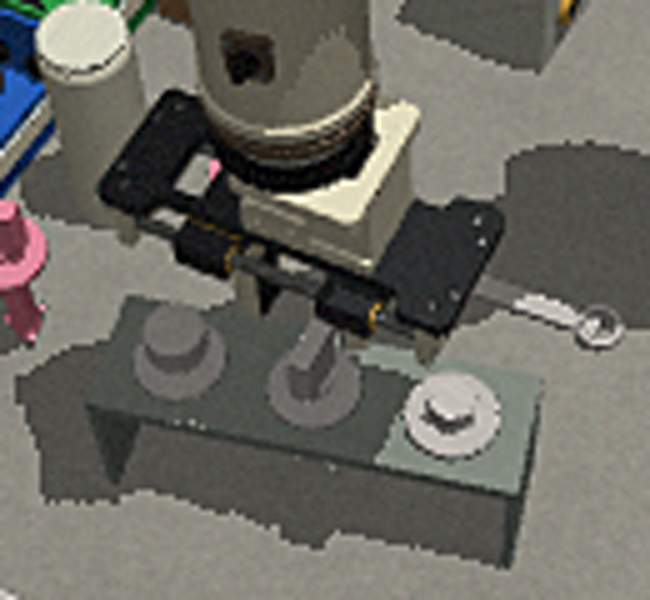

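```bash
python3 -c "
from h import *
o=r.observe();print(o['tool_pos'],o['orientation'],o['qpos'])
print(proj('side',o['tool_pos']-[0,0,178]))"
```

```text
[513.1937995  206.46688557 354.64591523] [ 6.97365419e-01  7.16715587e-01 -3.65883579e-04 -3.26659953e-04] [ 0.27440268  0.511776   -0.91393275  1.83343494  0.46875893  1.03032091
 -0.80015701]
(np.float64(231.25219863296383), np.float64(232.90293441477195))
```

```bash
python3 -c "
from h import *
c=np.load('pics/side1.npy',allow_pickle=True).item()
im=cv2.resize(c['image'][170:290,170:300],None,fx=6,fy=6,interpolation=cv2.INTER_CUBIC)
t=np.array([513,206.3,354.7])
for x in(-42,-23,23,42):
  for y in(-9.5,9.5):
    for z,col in((178,(0,0,255)),(140,(0,255,0))):
      u,v=proj('side',t+[x,y,-z]); cv2.circle(im,(int((u-170)*6),int((v-170)*6)),3,col,-1)
cv2.imwrite('pics/ov1.png',im)"
```

```text
(no output)
```

View pics/ov1.png

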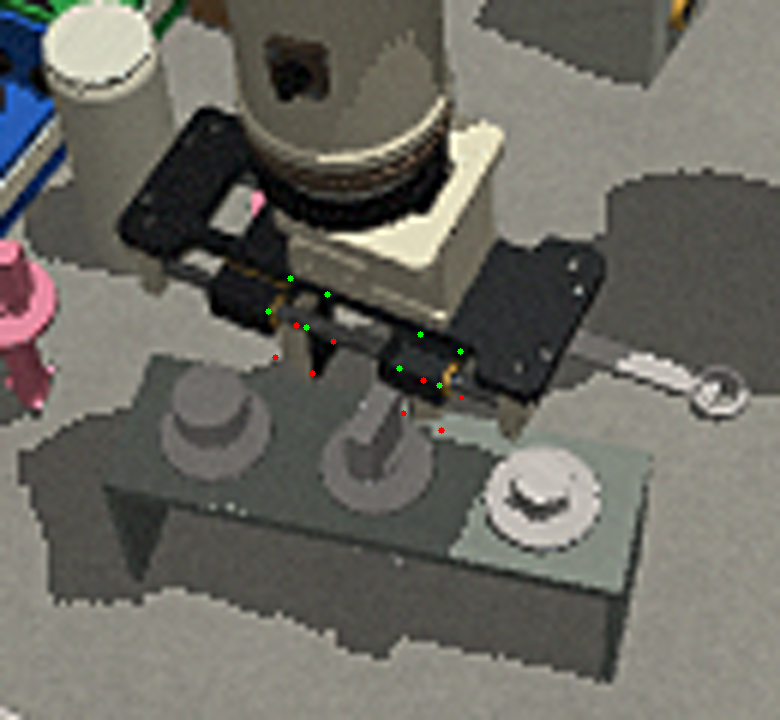

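```bash
python3 -m pendant '[[[0,0,2,-25,0,0,0],[0,0,0,-20,0,0,0],[0,0,0,-10,0,0,0],[0,0,0,-5,0,0,0],[0,0,0,0,0,0,0]]]'
python3 -m pendant '[[[-0.5,0,0,0,0,0,0],[-0.8,0,0,0,0,0,0],[-1,0,0,0,0,0,0],[-1,0,0,0,0,0,0],[-1,0,0,0,0,0,0]]]'
python3 -m pendant '[[[-1,0,0,0,0,0,0],[-1,0,0,0,0,0,0],[-1,0,0,0,0,0,0]]]'
```

```text
time_s: 3.03
tool_pos: [513.2, 208.5, 294.6]
orientation: [0.697, 0.717, -0.0, -0.0]
ft_force: [0.9, -0.3, 0.5]
opening: 0.501
time_s: 3.45
tool_pos: [513.3, 209.0, 295.3]
orientation: [0.697, 0.717, 0.0, 0.0]
ft_force: [-0.6, 0.9, -0.5]
opening: 0.186
time_s: 3.7
tool_pos: [513.3, 208.9, 295.1]
orientation: [0.697, 0.717, 0.0, 0.0]
ft_force: [-1.2, -0.5, 3.8]
opening: 0.149
```

```bash
python3 -m pendant '[[[-1,0,0,3,0,0,0],[-1,0,0,8,0,0,0],[-1,0,0,15,0,0,0],[-1,0,0,20,0,0,0],[-1,0,0,20,0,0,0]]]'
python3 -m pendant '[[[-1,0,0,20,0,0,0],[-1,0,0,20,0,0,0],[-1,0,0,20,0,0,0],[-1,0,0,14,0,0,0],[-1,0,0,5,0,0,0]]]'
python3 - <<'E'
from h import *
print(r.observe())
c=snap('side','side2'); cv2.imwrite('pics/s2.png',cv2.resize(c['image'][150:300,150:310],None,fx=4,fy=4,interpolation=cv2.INTER_CUBIC))
E
```

```text
time_s: 4.12
tool_pos: [512.5, 208.6, 360.9]
orientation: [0.697, 0.717, -0.001, -0.001]
ft_force: [-0.5, -0.2, -3.8]
opening: 0.148
time_s: 4.53
tool_pos: [513.2, 209.4, 442.0]
orientation: [0.697, 0.717, 0.001, 0.001]
ft_force: [0.0, -0.9, -4.4]
opening: 0.152
{'time_s': 4.5333, 'qpos': array([ 0.32958551,  0.4158496 , -0.98068461,  1.74142769,  0.37206692,
        1.18185072, -0.72676284]), 'dq': array([ 0.02952367, -0.0359101 , -0.0209817 , -0.03575763, -0.04316893,
        0.07866718,  0.03401271]), 'joint_efforts': array([  0.44410855, -41.3408339 , -10.24848819, -28.20742965,
        -0.07366653,   0.28382915,   0.06026242]), 'tool_pos': array([513.15253327, 209.44508355, 442.04827997]), 'orientation': array([6.96975133e-01, 7.17093929e-01, 1.24482317e-03, 6.41055114e-04]), 'ft_force': array([ 0.00668038, -0.86203269, -4.42671207]), 'torque': array([ 0.00586404, -0.15490117,  0.0462186 ]), 'opening': 0.15158520989523108}
```

View pics/s2.png

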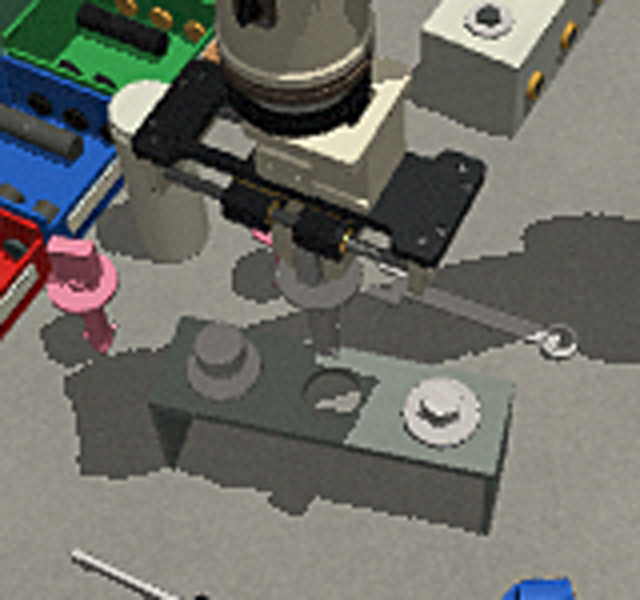

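```bash
python3 -m pendant '[[[-1,2,-15,0,0,0,0],[-1,3,-25,0,0,0,0],[-1,3,-30,0,0,0,0],[-1,3,-30,0,0,0,0],[-1,3,-30,0,0,0,0]]]'
python3 -c "
from h import *
print(r.observe()['qpos'])"
python3 -m pendant '[[[-1,3,-30,0,0,0,0.1],[-1,3,-30,0,0,0,0.1],[-1,3,-30,0,0,0,0.1],[-1,3,-30,0,0,0,0.1],[-1,3,-30,0,0,0,0.1]]]'
python3 -c "
from h import *
print(r.observe()['qpos'])"
```

```text
time_s: 5.0
tool_pos: [526.4, 77.5, 438.4]
orientation: [0.697, 0.717, -0.001, -0.001]
ft_force: [0.7, 0.1, -3.8]
opening: 0.151
[ 0.59275519  0.36910575 -0.97641383  1.79544805  0.33206315  1.15625162
 -0.46061741]
time_s: 5.42
tool_pos: [541.4, -72.7, 438.5]
orientation: [0.496, 0.868, -0.0, -0.001]
ft_force: [0.0, -0.2, -4.6]
opening: 0.15
[ 0.90270229  0.43223989 -1.05042413  1.76130323  0.40237194  1.18672619
  0.26908135]
```

```bash
python3 -m pendant '[[[-1,3,-30,0,0,0,0.1],[-1,3,-30,0,0,0,0.1],[-1,3,-30,0,0,0,0.1],[-1,3,-30,0,0,0,0.1],[-1,3,-30,0,0,0,0.1]]]'
python3 -m pendant '[[[-1,3,-30,0,0,0,0.1],[-1,3,-25,0,0,0,0.1],[-1,0,-17,0,0,0,0.1],[-1,0,-8,0,0,0,0],[-1,0,0,0,0,0,0]]]'
python3 - <<'E'
from h import *
o=r.observe();print(o['qpos'],o['tool_pos'],o['orientation'],o['torque'])
for n,(x,y,w,h) in (('top',(280,130,110,110)),('side',(230,60,130,130))):
    c=snap(n,n+'3'); cv2.imwrite(f'pics/{n}3c.png',cv2.resize(c['image'][y:y+h,x:x+w],None,fx=5,fy=5,interpolation=cv2.INTER_CUBIC))
E
```

```text
time_s: 5.83
tool_pos: [556.5, -222.7, 438.2]
orientation: [0.266, 0.964, 0.0, -0.001]
ft_force: [0.5, 0.9, -4.8]
opening: 0.15
time_s: 6.25
tool_pos: [562.2, -303.8, 437.7]
orientation: [0.124, 0.992, 0.001, -0.001]
ft_force: [0.4, -1.0, -4.0]
opening: 0.151
[ 1.18266312  0.67896792 -1.13153352  1.52811128  0.6227151   1.33730106
  1.30993377] [ 562.22619517 -303.80339886  437.68908032] [ 1.24454574e-01  9.92224333e-01  6.17929489e-04 -1.24495230e-03] [ 0.02427538 -0.13735919 -0.01011975]
```

View pics/top3c.png

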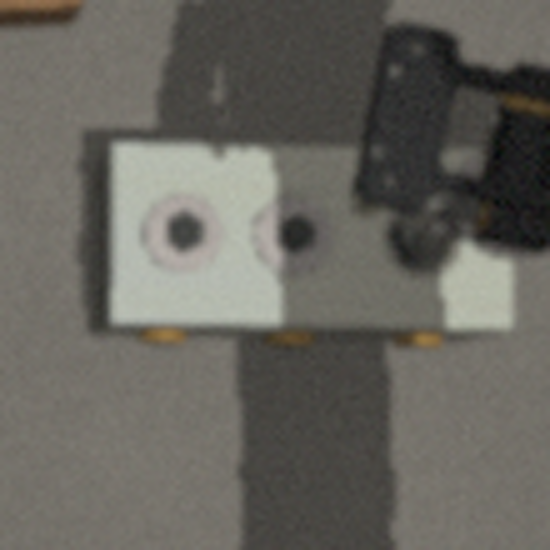

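View pics/side3c.png

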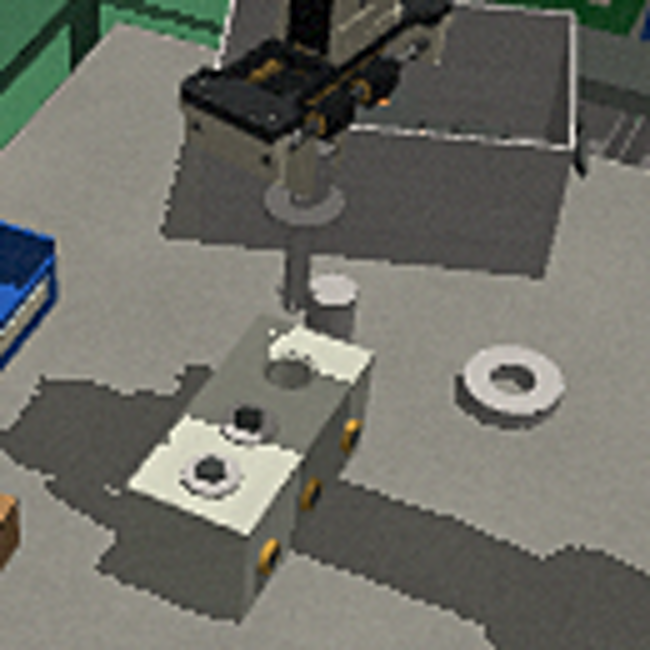

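```bash
python3 -m pendant '[[[-1,0,0,-15,0,0,0],[-1,0,0,-20,0,0,0],[-1,0,0,-12,0,0,0],[-1,0,0,-5,0,0,0],[-1,0,0,0,0,0,0]]]'
python3 - <<'E'
from h import *
o=r.observe();print(o['qpos'],o['tool_pos'],o['orientation'],o['torque'])
for n,(x,y,w,h) in (('top',(330,140,70,70)),('side',(250,90,75,75))):
    c=snap(n,n+'4'); cv2.imwrite(f'pics/{n}4c.png',cv2.resize(c['image'][y:y+h,x:x+w],None,fx=8,fy=8,interpolation=cv2.INTER_CUBIC))
E
```

```text
time_s: 6.77
tool_pos: [562.6, -300.1, 385.8]
orientation: [0.121, 0.993, 0.0, -0.002]
ft_force: [-1.0, 0.2, -4.1]
opening: 0.15
[ 1.16471796  0.72239955 -1.09781395  1.58689263  0.66703012  1.25505833
  1.27967201] [ 562.60368266 -300.10847802  385.81531233] [ 1.20501081e-01  9.92711930e-01  4.32581609e-04 -1.52555404e-03] [ 0.08603961 -0.1462976   0.01464552]
```

View pics/side4c.png

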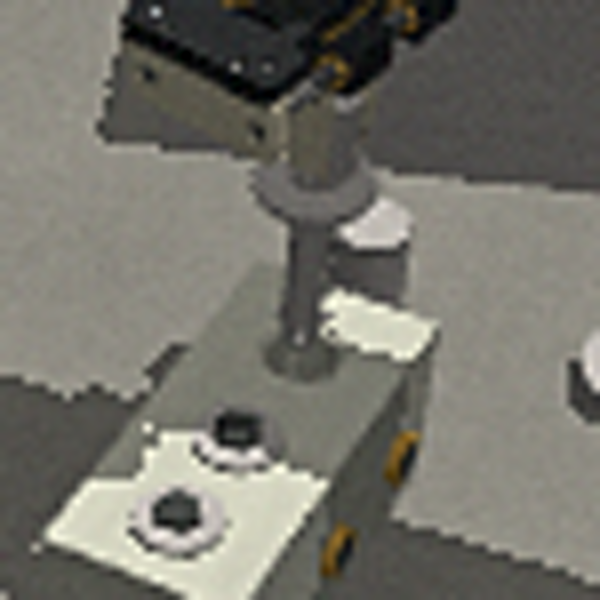

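View pics/top4c.png

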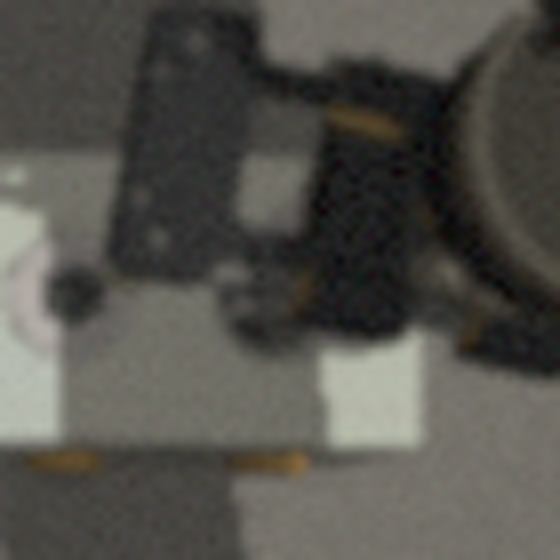

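```bash
python3 -m pendant '[[[-1,0,0,0,0,0,0],[-1,0,0,0,0,0,0]]]'
python3 - <<'E'
from h import *
o=r.observe();t=o['tool_pos'];print(o['tool_pos'],o['orientation'])
for d in (189,195,270,281): print(d,[(a-b+.5)*8-.5 for a,b in zip(proj('side',t-[0,0,d]),(250,90))])
print('mouth',[(a-b+.5)*8-.5 for a,b in zip(proj('side',[562,-303,95]),(250,90))])
im=cv2.imread('pics/side4.png'); g=cv2.resize(im[105:145,275:315],None,fx=15,fy=15,interpolation=cv2.INTER_CUBIC)
cv2.imwrite('pics/s4z.png',cv2.convertScaleAbs(g,alpha=1.6,beta=-50))
E
```

```text
time_s: 7.03
tool_pos: [563.5, -301.0, 388.8]
orientation: [0.121, 0.993, -0.0, 0.001]
ft_force: [-0.2, -0.0, -4.0]
opening: 0.151
[ 563.51866222 -300.97151937  388.79501986] [ 1.21100654e-01  9.92639907e-01 -2.24796863e-04  7.71555060e-04]
189 [np.float64(314.95020228311023), np.float64(172.83260070976633)]
195 [np.float64(313.8765025826524), np.float64(183.9145713012989)]
270 [np.float64(301.1304317439094), np.float64(315.4705195168808)]
281 [np.float64(299.3601797897463), np.float64(333.7418109098751)]
mouth [np.float64(302.091108451295), np.float64(352.9994913549108)]
```

View pics/s4z.png

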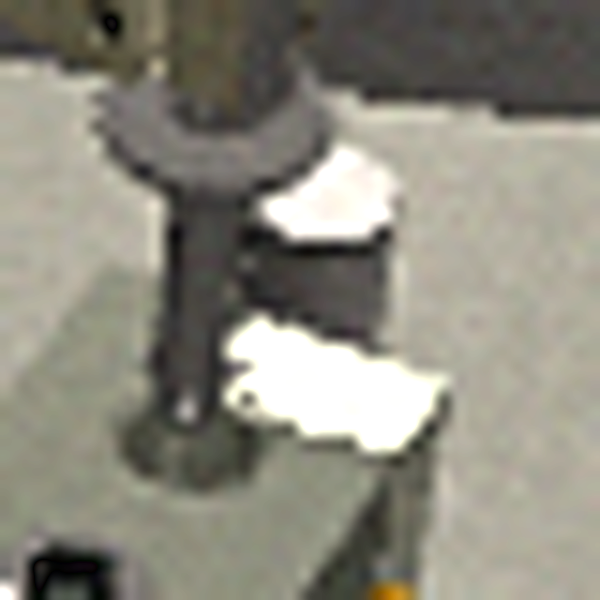

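```bash
for i in 1 2 3 4 5; do python3 -m pendant '[[[-1,0,0,0,0,0,0]]]' | grep tool_pos; done
python3 -c "
from h import *
print(atz('side',287.07,134.9,95), atz('side',287.07,135.5,95))"
```

```text
tool_pos: [563.4, -301.1, 388.6]
tool_pos: [563.2, -301.2, 388.3]
tool_pos: [563.1, -301.2, 388.1]
tool_pos: [563.1, -301.2, 387.9]
tool_pos: [563.1, -301.1, 387.8]
[ 560.25923759 -296.56260527   95.        ] [ 558.98807841 -293.59799764   95.        ]
```

```bash
python3 -m pendant '[[[-1,-0.8,-2.2,-5,0,0,0],[-1,0,0,-6,0,0,0],[-1,0,0,-3,0,0,0],[-1,0,0,0,0,0,0],[-1,0,0,0,0,0,0]]]'; python3 -m pendant '[[[-1,0,0,-2,0,0,0],[-1,0,0,-2,0,0,0],[-1,0,0,-2,0,0,0],[-1,0,0,0,0,0,0],[-1,0,0,0,0,0,0]]]'
```

```text
time_s: 7.87
tool_pos: [562.1, -303.3, 373.1]
orientation: [0.121, 0.993, 0.0, -0.0]
ft_force: [0.5, 0.1, -3.7]
opening: 0.151
time_s: 8.28
tool_pos: [562.3, -303.3, 367.6]
orientation: [0.121, 0.993, 0.0, -0.0]
ft_force: [-0.4, 0.2, -4.0]
opening: 0.153
```

```bash
python3 - <<'E'
from h import *
o=r.observe();print(o['torque'],o['tool_pos'])
n,(x,y,w,h)=('side',(265,95,50,50))
c=snap(n,n+'5'); cv2.imwrite(f'pics/{n}5c.png',cv2.convertScaleAbs(cv2.resize(c['image'][y:y+h,x:x+w],None,fx=12,fy=12,interpolation=cv2.INTER_CUBIC),alpha=1.6,beta=-40))
E
```

```text
[ 0.05590774 -0.1065943  -0.03965741] [ 562.25270914 -303.31481565  367.5974691 ]
```

View pics/side5c.png

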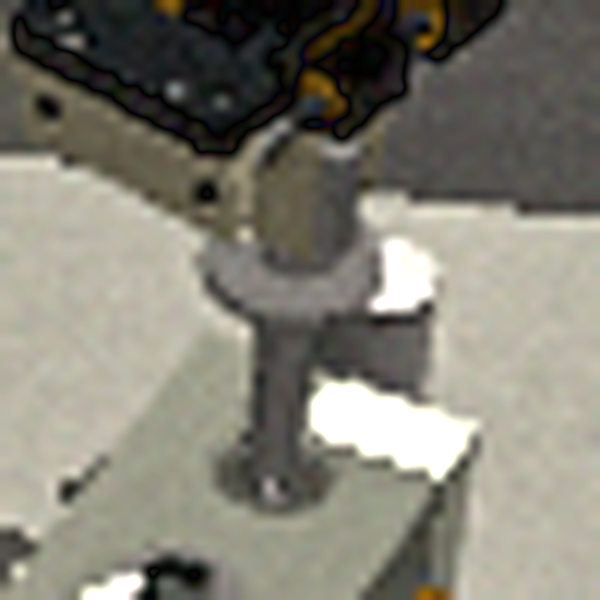

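```bash
python3 -m pendant '[[[-1,0,0,-2,0,0,0],[-1,0,0,-2,0,0,0],[-1,0,0,-1,0,0,0],[-1,0,0,0,0,0,0]]]'; python3 -c "
from h import *
o=r.observe();print(o['torque'],o['tool_pos'])"; python3 -m pendant '[[[-1,0,0,-2,0,0,0],[-1,0,0,-1,0,0,0],[-1,0,0,0,0,0,0]]]';python3 -c "
from h import *
o=r.observe();print(o['torque'],o['tool_pos'])"
```

```text
time_s: 8.67
tool_pos: [562.2, -303.3, 362.3]
orientation: [0.121, 0.993, 0.0, -0.0]
ft_force: [-0.3, 0.7, -3.7]
opening: 0.151
[ 0.07528923 -0.14199249 -0.0060123 ] [ 562.16372325 -303.32187745  362.30271591]
time_s: 8.92
tool_pos: [562.2, -303.3, 359.4]
orientation: [0.121, 0.993, 0.0, -0.0]
ft_force: [-0.3, -0.2, -3.8]
opening: 0.15
[ 0.07420457 -0.1380143  -0.00238608] [ 562.19571804 -303.32192301  359.36746472]
```

```bash
T='from h import *
o=r.observe();print(o["torque"].round(3))'
python3 -m pendant '[[[-1,0,0,-3,0,0,0],[-1,0,0,-3,0,0,0],[-1,0,0,-3,0,0,0],[-1,0,0,-3,0,0,0]]]'; python3 -c "$T"
python3 -m pendant '[[[-1,0,0,-3,0,0,0],[-1,0,0,-3,0,0,0],[-1,0,0,-3,0,0,0],[-1,0,0,-3,0,0,0]]]'; python3 -c "$T"
python3 -m pendant '[[[-1,0,0,-3,0,0,0],[-1,0,0,-3,0,0,0],[-1,0,0,-3,0,0,0],[-1,0,0,-3,0,0,0],[-1,0,0,0,0,0,0]]]'; python3 -c "$T"
```

```text
time_s: 9.25
tool_pos: [562.2, -303.4, 347.3]
orientation: [0.121, 0.993, 0.0, -0.0]
ft_force: [0.6, 0.6, -3.8]
opening: 0.147
[ 0.075 -0.162  0.033]
time_s: 9.58
tool_pos: [562.3, -303.3, 335.4]
orientation: [0.121, 0.993, 0.0, -0.0]
ft_force: [1.2, -0.1, -3.2]
opening: 0.152
[ 0.083 -0.169  0.033]
time_s: 10.0
tool_pos: [562.1, -303.3, 322.9]
orientation: [0.121, 0.993, 0.0, -0.0]
ft_force: [-0.2, -0.4, -4.1]
opening: 0.149
[ 0.043 -0.1    0.007]
```

```bash
T='from h import *
o=r.observe();print(o["torque"].round(3))'
python3 -m pendant '[[[-1,0,0,-2,0,0,0],[-1,0,0,-1.5,0,0,0],[-1,0,0,-1,0,0,0],[-1,0,0,0,0,0,0]]]'; python3 -c "$T"
python3 -m pendant '[[[-1,0,0,-1,0,0,0],[-1,0,0,-1,0,0,0],[-1,0,0,0,0,0,0]]]'; python3 -c "$T"
```

```text
time_s: 10.33
tool_pos: [562.2, -303.3, 319.0]
orientation: [0.121, 0.993, 0.0, -0.0]
ft_force: [-0.4, -0.5, -4.0]
opening: 0.148
[ 0.076 -0.191  0.018]
time_s: 10.58
tool_pos: [562.2, -303.3, 317.1]
orientation: [0.121, 0.993, 0.0, -0.0]
ft_force: [-0.4, -0.1, -3.9]
opening: 0.149
[ 0.056 -0.141 -0.053]
```

```bash
T='from h import *
o=r.observe();print(o["torque"].round(3))'
for i in 1 2 3; do python3 -m pendant '[[[-1,0,0,-1,0,0,0],[-1,0,0,0,0,0,0]]]'|grep -v -e ori -e open; python3 -c "$T"; done
```

```text
time_s: 10.75
tool_pos: [562.3, -303.3, 316.1]
ft_force: [0.4, -0.9, -3.0]
[ 0.116 -0.15  -0.014]
time_s: 10.92
tool_pos: [562.3, -303.3, 315.1]
ft_force: [-0.1, -0.5, -3.5]
[ 0.103 -0.126  0.059]
time_s: 11.08
tool_pos: [562.2, -303.3, 314.1]
ft_force: [-0.4, -0.1, -3.7]
[ 0.154 -0.144 -0.018]
```

```bash
T='from h import *
o=r.observe();print(o["torque"].round(3))'
for i in 1 2 3; do python3 -m pendant '[[[-1,0,0,-1,0,0,0],[-1,0,0,0,0,0,0]]]'|grep -v -e ori -e open; python3 -c "$T"; done
```

```text
time_s: 11.25
tool_pos: [562.2, -303.4, 313.1]
ft_force: [-0.0, -1.2, -3.6]
[ 0.022 -0.145 -0.028]
time_s: 11.42
tool_pos: [562.3, -303.6, 312.2]
ft_force: [-0.5, -1.6, -4.2]
[-0.158 -0.076  0.007]
time_s: 11.58
tool_pos: [562.1, -303.8, 311.0]
ft_force: [-0.7, -1.6, -3.7]
[-0.396 -0.122 -0.031]
```

```bash
T='from h import *
o=r.observe();print(o["torque"].round(3))'
python3 -m pendant '[[[-1,0,-0.6,0,0,0,0],[-1,0,0,0,0,0,0]]]'|grep -v -e ori -e open; python3 -c "$T"
for i in 1 2 ; do python3 -m pendant '[[[-1,0,0,-0.8,0,0,0],[-1,0,0,0,0,0,0]]]'|grep -v -e ori -e open; python3 -c "$T"; done
```

```text
time_s: 11.75
tool_pos: [562.2, -304.1, 311.1]
ft_force: [0.4, -0.8, -3.7]
[-0.257 -0.073 -0.011]
time_s: 11.92
tool_pos: [562.3, -304.0, 310.3]
ft_force: [-0.7, -0.8, -3.8]
[-0.295 -0.081  0.022]
time_s: 12.08
tool_pos: [562.3, -304.0, 309.5]
ft_force: [-0.2, -1.7, -3.4]
[-0.423 -0.113 -0.012]
```

```bash
T='from h import *
o=r.observe();print(o["torque"].round(3))'
python3 -m pendant '[[[-1,0,-0.8,0,0,0,0],[-1,0,0,0,0,0,0]]]'|grep -v -e ori -e open; python3 -c "$T"
for i in 1 2 ; do python3 -m pendant '[[[-1,0,0,-0.8,0,0,0],[-1,0,0,0,0,0,0]]]'|grep -v -e ori -e open; python3 -c "$T"; done
```

```text
time_s: 12.25
tool_pos: [562.4, -304.5, 309.6]
ft_force: [-0.4, 0.2, -3.8]
[ 0.057 -0.121  0.007]
time_s: 12.42
tool_pos: [562.3, -304.5, 308.7]
ft_force: [-0.2, -0.2, -4.4]
[ 0.054 -0.109 -0.003]
time_s: 12.58
tool_pos: [562.3, -304.5, 307.9]
ft_force: [-0.2, 0.9, -4.7]
[ 0.091 -0.131  0.033]
```

```bash
T='from h import *
o=r.observe();print(o["torque"].round(3))'
for i in 1 2 3; do python3 -m pendant '[[[-1,0,0,-0.8,0,0,0],[-1,0,0,0,0,0,0]]]'|grep -v -e ori -e open; python3 -c "$T"; done
```

```text
time_s: 12.75
tool_pos: [562.3, -304.6, 307.1]
ft_force: [0.1, 0.5, -4.0]
[ 0.018 -0.13   0.022]
time_s: 12.92
tool_pos: [562.3, -304.7, 306.3]
ft_force: [-0.5, 0.1, -3.7]
[ 0.036 -0.188 -0.029]
time_s: 13.08
tool_pos: [562.2, -304.8, 305.5]
ft_force: [-0.6, -0.2, -4.2]
[-0.021 -0.165 -0.01 ]
```

```bash
T='from h import *
o=r.observe();print(o["torque"].round(3))'
for i in 1 2 3; do python3 -m pendant '[[[-1,0,0,-0.8,0,0,0],[-1,0,0,0,0,0,0]]]'|grep -v -e ori -e open; python3 -c "$T"; done
python3 - <<'E'
from h import *
n,(x,y,w,h)=('side',(265,95,50,50))
c=snap(n,n+'6'); cv2.imwrite(f'pics/{n}6c.png',cv2.convertScaleAbs(cv2.resize(c['image'][y:y+h,x:x+w],None,fx=12,fy=12,interpolation=cv2.INTER_CUBIC),alpha=1.6,beta=-40))
E
```

```text
time_s: 13.25
tool_pos: [562.2, -304.7, 304.7]
ft_force: [0.9, -1.2, -4.1]
[ 0.07  -0.145  0.018]
time_s: 13.42
tool_pos: [562.3, -304.7, 303.9]
ft_force: [-0.0, 0.3, -5.0]
[ 0.009 -0.148  0.029]
time_s: 13.58
tool_pos: [562.3, -304.7, 303.1]
ft_force: [0.2, -0.3, -4.2]
[ 0.041 -0.174  0.01 ]
```

View pics/side6c.png

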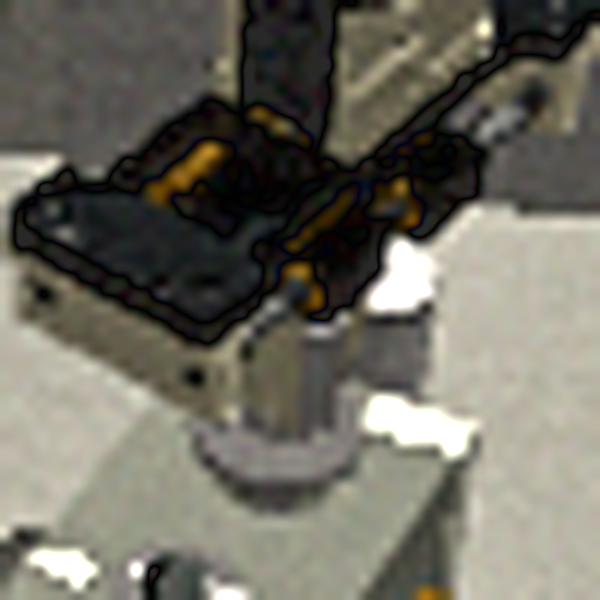

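```bash
T='from h import *
o=r.observe();print(o["torque"].round(3))'
for i in 1 2 3 4; do python3 -m pendant '[[[-1,0,0,-0.8,0,0,0],[-1,0,0,0,0,0,0]]]'|grep -v -e ori -e open; python3 -c "$T"; done
python3 - <<'E'
from h import *
print([[(a-b+.5)*12-.5 for a,b in zip(proj('side',[562.3,-304.7,303.1-d]),(265,95))] for d in (189,195,200)])
E
```

```text
time_s: 13.8
tool_pos: [562.3, -304.7, 302.3]
ft_force: [0.3, -0.3, -3.5]
[ 0.123 -0.178 -0.048]
time_s: 13.97
tool_pos: [562.3, -304.7, 301.5]
ft_force: [-0.2, 0.6, -4.0]
[ 0.015 -0.133  0.007]
time_s: 14.13
tool_pos: [562.3, -304.8, 300.7]
ft_force: [-0.3, -0.2, -4.2]
[-0.019 -0.114  0.017]
time_s: 14.3
tool_pos: [562.2, -304.8, 299.9]
ft_force: [-0.2, -0.4, -3.7]
[-0.025 -0.112 -0.012]
[[np.float64(279.31973563044176), np.float64(418.9907477446063)], [np.float64(277.8457484836631), np.float64(433.9023713148524)], [np.float64(276.6257253724864), np.float64(446.24476210206694)]]
```

```bash
T='from h import *
o=r.observe();print(o["torque"].round(3))'
for i in 1 2 3 4; do python3 -m pendant '[[[-1,0,0,-0.7,0,0,0],[-1,0,0,0,0,0,0]]]'|grep -v -e ori -e open; python3 -c "$T"; done
```

```text
time_s: 14.47
tool_pos: [562.3, -304.7, 299.2]
ft_force: [-0.2, -0.1, -3.9]
[-0.005 -0.17   0.017]
time_s: 14.63
tool_pos: [562.3, -304.7, 298.5]
ft_force: [0.6, -0.3, -4.0]
[ 0.05  -0.157  0.042]
time_s: 14.8
tool_pos: [562.3, -304.7, 297.8]
ft_force: [-0.4, 0.8, -3.7]
[ 0.12  -0.171 -0.05 ]
time_s: 14.97
tool_pos: [562.3, -304.7, 297.1]
ft_force: [0.2, 0.4, -2.6]
[ 0.14  -0.15   0.002]
```

```bash
T='from h import *
o=r.observe();print(o["torque"].round(3))'
for i in 1 2 3; do python3 -m pendant '[[[-1,0,0,-0.5,0,0,0],[-1,0,0,0,0,0,0]]]'|grep -v -e ori -e open; python3 -c "$T"; done
```

```text
time_s: 15.13
tool_pos: [562.3, -304.7, 296.6]
ft_force: [-0.1, -0.0, -4.3]
[ 0.097 -0.191 -0.002]
time_s: 15.3
tool_pos: [562.3, -304.7, 296.2]
ft_force: [0.5, -0.5, -3.5]
[ 0.091 -0.169  0.017]
time_s: 15.47
tool_pos: [562.3, -304.7, 295.7]
ft_force: [0.0, -0.2, -3.3]
[ 0.142 -0.169  0.001]
```

```bash
T='from h import *
o=r.observe();print(o["torque"].round(3))'
for i in 1 2 3; do python3 -m pendant '[[[-1,0,0,-0.4,0,0,0],[-1,0,0,0,0,0,0]]]'|grep -v -e ori -e open; python3 -c "$T"; done
```

```text
time_s: 15.63
tool_pos: [562.4, -304.7, 295.6]
ft_force: [-0.2, -0.3, -2.2]
[ 0.071  0.013 -0.005]
time_s: 15.8
tool_pos: [562.5, -304.6, 295.5]
ft_force: [-0.8, 0.1, 0.8]
[0.16  0.193 0.004]
time_s: 15.97
tool_pos: [562.5, -304.7, 295.3]
ft_force: [-3.4, 0.6, 5.4]
[ 0.247  0.434 -0.014]
```

```bash
T='from h import *
o=r.observe();print(o["torque"].round(3))'
python3 -m pendant '[[[-1,0.2,0,0.3,0,0,-0.06],[-1,0,0,0,0,0,-0.06],[-1,0,0,0,0,0,0]]]'; python3 -c "$T"
python3 -m pendant '[[[-1,0,0,0,0,0,-0.06],[-1,0,0,0,0,0,0]]]'; python3 -c "$T"
```

```text
time_s: 16.22
tool_pos: [562.7, -304.7, 295.0]
orientation: [0.181, 0.983, -0.0, 0.0]
ft_force: [-0.5, 0.6, 1.1]
opening: 0.153
[ 0.144 -0.007  0.003]
time_s: 16.38
tool_pos: [562.6, -304.7, 294.8]
orientation: [0.21, 0.978, -0.0, 0.0]
ft_force: [0.2, 0.8, -0.4]
opening: 0.15
[ 0.096 -0.128 -0.036]
```

```bash
T='from h import *
o=r.observe();print(o["torque"].round(3))'
python3 -m pendant '[[[-1,0,0,-0.3,0,0,-0.08],[-1,0,0,-0.3,0,0,-0.08],[-1,0,0,0,0,0,0]]]'; python3 -c "$T"
python3 -m pendant '[[[-1,0,0,-0.3,0,0,-0.08],[-1,0,0,-0.3,0,0,-0.08],[-1,0,0,0,0,0,0]]]'; python3 -c "$T"
```

```text
time_s: 16.63
tool_pos: [562.6, -304.7, 294.1]
orientation: [0.287, 0.958, -0.0, 0.0]
ft_force: [-0.2, -0.0, -0.5]
opening: 0.151
[ 0.051 -0.162 -0.001]
time_s: 16.88
tool_pos: [562.5, -304.6, 293.5]
orientation: [0.362, 0.932, -0.0, -0.0]
ft_force: [0.3, -0.2, -1.1]
opening: 0.148
[ 0.113 -0.182 -0.011]
```

```bash
T='from h import *
o=r.observe();print(o["torque"].round(3))'
python3 -m pendant '[[[-1,0,0,-0.4,0,0,-0.08],[-1,0,0,-0.4,0,0,-0.08],[-1,0,0,-0.4,0,0,-0.08],[-1,0,0,0,0,0,0]]]'; python3 -c "$T"
python3 -m pendant '[[[-1,0,0,-0.4,0,0,-0.08],[-1,0,0,-0.4,0,0,-0.08],[-1,0,0,0,0,0,0]]]'; python3 -c "$T"
```

```text
time_s: 17.22
tool_pos: [562.6, -304.5, 292.3]
orientation: [0.471, 0.882, 0.0, -0.0]
ft_force: [0.7, 0.5, -1.2]
opening: 0.153
[ 0.162 -0.241 -0.011]
time_s: 17.47
tool_pos: [562.6, -304.5, 291.5]
orientation: [0.539, 0.842, 0.0, -0.0]
ft_force: [0.3, 0.8, -1.6]
opening: 0.151
[ 0.089 -0.256  0.009]
```

```bash
T='from h import *
o=r.observe();print(o["torque"].round(3))'
for i in 1 2 3; do python3 -m pendant '[[[-1,0,0,-0.4,0,0,-0.08],[-1,0,0,0,0,0,0]]]'; python3 -c "$T";done
```

```text
time_s: 17.63
tool_pos: [562.6, -304.5, 291.1]
orientation: [0.572, 0.82, 0.0, -0.0]
ft_force: [0.0, 0.0, -2.3]
opening: 0.154
[ 0.102 -0.343 -0.015]
time_s: 17.8
tool_pos: [562.6, -304.5, 290.7]
orientation: [0.605, 0.796, 0.0, -0.0]
ft_force: [0.8, 0.2, -0.7]
opening: 0.149
[ 0.112 -0.244  0.011]
time_s: 17.97
tool_pos: [562.6, -304.6, 290.3]
orientation: [0.636, 0.772, 0.0, -0.0]
ft_force: [1.4, 1.0, -2.2]
opening: 0.153
[ 0.185 -0.307 -0.094]
```

```bash
T='from h import *
o=r.observe();print(o["torque"].round(3))'
for i in 1 2 3; do python3 -m pendant '[[[-1,0,0,-0.3,0,0,-0.06],[-1,0,0,0,0,0,0]]]'; python3 -c "$T";done
```

```text
time_s: 18.13
tool_pos: [562.6, -304.6, 290.2]
orientation: [0.659, 0.752, 0.0, 0.0]
ft_force: [0.1, 0.1, -0.0]
opening: 0.148
[ 0.088 -0.182  0.03 ]
time_s: 18.3
tool_pos: [562.7, -304.7, 290.2]
orientation: [0.681, 0.732, 0.0, 0.0]
ft_force: [0.6, -0.0, 0.9]
opening: 0.15
[ 0.014 -0.152  0.014]
time_s: 18.47
tool_pos: [562.9, -304.5, 290.2]
orientation: [0.703, 0.711, 0.0, 0.0]
ft_force: [-0.4, 1.4, 3.7]
opening: 0.147
[ 0.202 -0.044 -0.01 ]
```

```bash
T='from h import *
o=r.observe();print(o["torque"].round(3))'
for i in 1 2 3; do python3 -m pendant '[[[-1,0,0,0,0,0,-0.04],[-1,0,0,0,0,0,0]]]'; python3 -c "$T";done
```

```text
time_s: 18.63
tool_pos: [562.9, -304.3, 290.2]
orientation: [0.717, 0.697, 0.0, 0.0]
ft_force: [-0.4, 0.4, 4.8]
opening: 0.152
[ 0.316 -0.058  0.084]
time_s: 18.8
tool_pos: [563.0, -304.3, 290.2]
orientation: [0.731, 0.683, 0.0, 0.0]
ft_force: [-0.1, 1.5, 5.1]
opening: 0.15
[ 0.301 -0.054  0.316]
time_s: 18.97
tool_pos: [563.0, -304.3, 290.2]
orientation: [0.744, 0.668, 0.0, 0.001]
ft_force: [0.3, 1.8, 6.0]
opening: 0.154
[ 0.25  -0.061  0.616]
```

```bash
T='from h import *
o=r.observe();print(o["torque"].round(3))'
python3 -m pendant '[[[-1,0,0,0.5,0,0,0.05],[-1,0,0,0.2,0,0,0.02],[-1,0,0,0,0,0,0]]]'; python3 -c "$T"
python3 -m pendant '[[[-0.7,0,0,0,0,0,0],[-0.5,0,0,0,0,0,0],[-0.3,0,0,0,0,0,0],[0,0,0,0,0,0,0],[0,0,0,0,0,0,0]]]'; python3 -c "$T"
```

```text
time_s: 19.22
tool_pos: [562.8, -304.6, 290.2]
orientation: [0.721, 0.693, 0.0, 0.0]
ft_force: [1.8, 0.6, 1.6]
opening: 0.145
[ 0.224 -0.502  0.189]
time_s: 19.63
tool_pos: [562.0, -305.1, 289.8]
orientation: [0.722, 0.692, -0.0, -0.0]
ft_force: [0.6, -0.8, -0.0]
opening: 0.394
[ 0.009 -0.104 -0.017]
```

```bash

python3 -m pendant '[[[0,0,0,3,0,0,0],[0,0,0,10,0,0,0],[0,0,0,25,0,0,0],[0,0,0,35,0,0,0],[0,0,0,35,0,0,0]]]'
python3 -m pendant '[[[0,0,0,25,0,0,0],[0,-10,-30,0,0,0,0],[0,-30,-30,0,0,0,0],[0,-30,-20,0,0,0,0],[0,-30,-20,0,0,0,0]]]'
python3 -m pendant '[[[0,-30,-20,0,0,0,0],[0,-30,-10,0,0,0,0],[0,0,0,0,0,0,0],[0,0,0,0,0,0,0]]]'
python3 - <<'E'
from h import *
for n,(x,y,w,h) in (('top',(295,145,95,65)),('side',(240,90,75,95))):
    c=snap(n,n+'7'); cv2.imwrite(f'pics/{n}7c.png',cv2.resize(c['image'][y:y+h,x:x+w],None,fx=6,fy=6,interpolation=cv2.INTER_CUBIC))
E
```

```text
time_s: 20.05
tool_pos: [562.1, -304.5, 399.4]
orientation: [0.722, 0.692, -0.0, -0.001]
ft_force: [0.1, -0.8, 0.3]
opening: 0.501
time_s: 20.47
tool_pos: [461.8, -405.3, 424.3]
orientation: [0.722, 0.692, -0.0, 0.001]
ft_force: [-0.1, 0.3, -0.1]
opening: 0.499
time_s: 20.8
tool_pos: [400.8, -435.9, 424.0]
orientation: [0.724, 0.69, -0.001, 0.0]
ft_force: [0.0, 0.2, 0.3]
opening: 0.503
```

View pics/side7c.png

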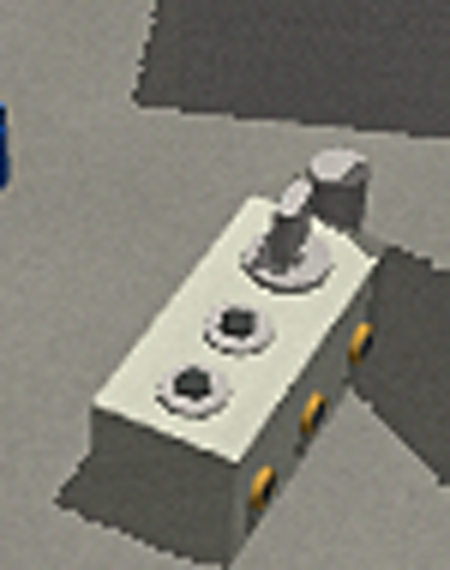

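View pics/side7.png

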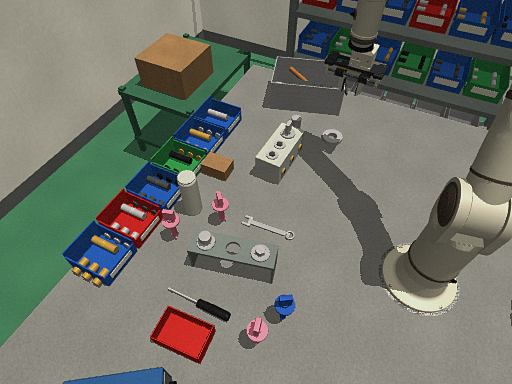

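View pics/top7c.png

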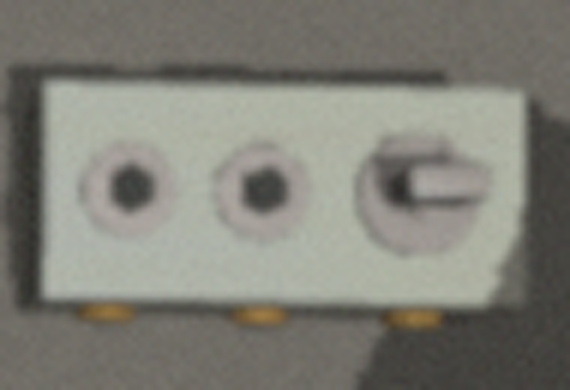

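```bash
python3 -c "
from cell import r
print(r.close_job())"
```

```text
the job is handed in; nothing more can be done
None
```

The wing-head plug is screwed into the open well with its collar on the block, released, and the job is handed in. The clock stood at about 21 s of the 72 s.

- **Insertion:** The stem touched the edge of the ring hole on the way down, and I shifted the plug about 1.4 mm in -y to centre it. The lugs then went straight into the entry gaps, so no search for the angle was needed. Contact at the bottom came at about 5.3 mm above home, as described.
- **Screwing:** I turned it clockwise about 85 degrees. It stopped descending at about 70 degrees, within 0.1 mm of the home height worked out from the grasp. I kept turning until the resistance reached about 0.6 N m at the hard stop, then eased back a few degrees and let go.
- **Forces:** No reading went above about 10 N on the plug, against the 35 N limit.
- **Last pictures:** The collar sits on the block with the wing upright. The other two plugs and the loose things look unmoved, and the gripper is clear.

No check failed. Early camera readings of the well disagreed by 2 to 4 mm, with one poor reading in shadow about 7 mm off. I used an averaged position and corrected it by feel.

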